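# Open and latch the dust-extraction gate

## Robot

A 7-joint arm with a two-finger parallel gripper is mounted at the origin on the work surface. World frame = base frame: x ahead of the robot, y to its left, z up, the work surface at z = 0. Lengths are in m, angles in degrees, forces in N, time in s.
With the tool pointing down it reaches from about 0.425 to 0.95 m from the base axis. Payload 16.7 kg.
Tool frame: the origin (TCP) lies on the centre line of the jaws, within the pads' length; the fingertips stand 8 mm ahead of it and the grasp point (between the pads) lies 11 mm behind it (arm.tip_extent is the z of the fingertips in the tool frame, in m); z points along the fingers, x is the direction in which the jaws open and shut, and the axes are right-handed (so a half turn about z gives the same grasp; the last joint's range is limited). The gripper opens to 94 mm and grips with 3 to 60 N. Pads are 16 mm wide; open, the fingers measure 119 mm over their backs; the gripper's body (75 mm by 177 mm) begins 78 mm behind the grasp point.
Start: joints at [64.887, 24.414, 4.234, 92.017, -1.954, 63.644, -3.845], TCP at [0.192, -0.647, 0.213] pointing down, gripper open.
Joint ranges: [-163.25, 163.25], [-28.42, 122.38], [-70.27, 78.77], [12.13, 141.07], [-58.53, 238.53], [9.26, 117.41], [-156.51, 156.51]. Speed limits (degrees/s): [108.29, 108.29, 136.94, 136.94, 172.46, 172.46, 172.46].

## Interface

Orientations are given as [roll, pitch, yaw] about the fixed x, y, z axes, in that order (R = Rz(yaw) Ry(pitch) Rx(roll)).
In Python, from bench import arm, viewer, ticket gives the robot as it stands. The module is installed in compiled form; this text tells all that it offers.
- The arm moves only by the tool drive_tool, never from a script. Its argument "moves" is text: rows parted by semicolons, each of 7 numbers parted by spaces: the closure, from 0 (fully open) to 1 (shut), then the shift along the tool's x, y, z scaled (see below), then the turn, a rotation vector about the tool's x, y, z scaled (see below). In form: hand dx dy dz ax ay az; .... A call has exactly 8 rows; each row shifts and turns the commanded pose from where the row before left it, along the tool's axes as they then stand; what a row does not reach is not made up. The controller multiplies each number of a shift by 40 mm and each number of a turn by 0.08 rad. A row lasts 1/12 s, in which the tool goes at most 41.7 mm and 7.16 degrees, less where a joint would pass 70% of its speed; a pose out of reach is approached as far as the arm can. A call with a number of a shift or a turn outside -1 to 1 is refused whole. A call with a gripper value outside its range is refused whole. The fingers move at their own pace and stop on an object; "squeeze" is the grip in N (left out, the last holds). Time passes only in rows, so rows that do not move let the fingers close, or fill a call up. It gives the time, the measured TCP pose, the force and the opening at its end, in the units of the state.
- arm.sense(): the state, without advancing time (a new reading comes with each control period).
- viewer.get_image(name): name is "side" or "top" or "wrist"; returns a dict with "frame" (384x512x3 uint8, red, green, blue), "fx", "fy", "cx", "cy" (pixels), "R" (3x3) and "t" (3): a world point X has camera coordinates R X + t; the wrist camera has in their place "mount" (4x4, takes a point from camera to tool coordinates, whose origin is the TCP and whose axes are the tool frame's). Camera axes: x right, y down, z forward; pixel columns grow to the right and rows downward; lengths in m; the calibration is good to about 2 mm. The wrist camera is an equidistant fisheye: a pixel r from the principal point sees the ray r / f radians off the axis. A picture is of the moment at which its call begins: read the wrist's pose just before it. There is no depth.
- ticket.finish_job(): hands the job in, once; it reports no verdict.
The state is a dict: "time": time; "joint_pos": joint angles; "qd": joint speeds; "joint_torque": joint torques, N m; "position": TCP position; "ee_rot": TCP orientation; "contact_force": force on the tool from outside, world axes, zero at the start; "ft_torque": the same for the moment, N m; "grip_width": finger opening in m.
Only numpy, scipy, OpenCV 4.12 (cv2) and the standard library are available. Lean on these libraries where they do the work, as an engineer would, in place of code of your own. Each camera call takes 0.05 s, during which the arm holds its last target.

## Task

Open the extraction gate with the yellow pin: push the pin with a fingertip along its L-shaped slot to the corner, then push it sideways all the way to the end of the short leg, so that the gate is latched open. Push gently, do not pinch the pin or pull it up, leave the blue-pin gate as it is, and do not disturb the things lying about.

Things in the scene. Friction and masses are not known exactly. Their poses are not given: they have to be found in the camera images.
- yellow_gate: The extraction gate to open: grey-topped flat box with the yellow pin, fixed to the bench, 220 (x) x 120 (y) x 45 mm high. Origin: on the bench, midway across its width; the box reaches from x = -115 to x = +105 mm. The round suction port (60 mm) is at x = -72 mm, covered by an aluminium shutter under the 5 mm cover plate. The L-shaped slot, 15 mm wide, is in the cover plate: its long leg runs along the gate's +x, then a short leg turns to the gate's +y.
- yellow_pin (a point): Centre of the yellow pin's square head, 20 x 20 mm, 32 mm high, sides along the gate's axes; 65 mm above the bench (20 mm over the cover plate). The head's underside is 4 mm above the plate, its side faces end 81 mm above the bench, and a black button 14 mm wide stands 5 mm above that. The pin moves the shutter with it. It slides with dry friction, 3 N along the long leg and 2 N along the short one, and stays where it is left.
- yellow_corner (a point): Where the pin's head centre is when the pin is at the corner, at the far end of the long leg: gate x = 65, y = -15, z = 65 mm.
- yellow_leg_end (a point): Where the pin's head centre is at the end of the short leg: gate x = 65, y = 19, z = 65 mm.
- yellow_travel (a joint): How far the yellow pin has gone along the long leg, m: 0 shutter closed, 0.080 at the corner, stopped hard there; it moves along the gate's +x. It starts between 0 and 0.025. The short leg can be entered only when this is above 0.077.
- yellow_latch (a joint): How far the yellow pin has gone along the short leg, m: 0 in the long leg (up to 3 mm play), 0.034 at the hard end of the short leg; it moves along the gate's +y.
- yellow_lift (a joint): How far the yellow pin is pulled up out of its seat, m: 0 seated (a spring of about 2 N holds it down), 0.020 at most.
- blue_gate: The other gate, to leave alone: grey-topped flat box with the blue pin, fixed to the bench, 220 (x) x 120 (y) x 45 mm high. Origin: on the bench, midway across its width; the box reaches from x = -115 to x = +105 mm. The round suction port (60 mm) is at x = -72 mm, covered by an aluminium shutter under the 5 mm cover plate. The L-shaped slot, 15 mm wide, is in the cover plate: its long leg runs along the gate's +x, then a short leg turns to the gate's -y.
- blue_pin (a point): Centre of the blue pin's square head, 20 x 20 mm, 32 mm high, sides along the gate's axes; 65 mm above the bench (20 mm over the cover plate). The head's underside is 4 mm above the plate, its side faces end 81 mm above the bench, and a black button 14 mm wide stands 5 mm above that. The pin moves the shutter with it. It slides with dry friction, 3 N along the long leg and 2 N along the short one, and stays where it is left.
- blue_corner (a point): Where the pin's head centre is when the pin is at the corner, at the far end of the long leg: gate x = 65, y = 15, z = 65 mm.
- blue_leg_end (a point): Where the pin's head centre is at the end of the short leg: gate x = 65, y = -19, z = 65 mm.
- blue_travel (a joint): How far the blue pin has gone along the long leg, m: 0 shutter closed, 0.080 at the corner, stopped hard there; it moves along the gate's +x. It starts between 0 and 0.025. The short leg can be entered only when this is above 0.077.
- blue_latch (a joint): How far the blue pin has gone along the short leg, m: 0 in the long leg (up to 3 mm play), 0.034 at the hard end of the short leg; it moves along the gate's -y.
- blue_lift (a joint): How far the blue pin is pulled up out of its seat, m: 0 seated (a spring of about 2 N holds it down), 0.020 at most.
- socket: Bystander, loose: small steel socket, 22 mm diameter, 30 mm high, standing on the yellow gate's cover plate about 42 mm from its centre line. Origin: centre of its underside.
- tape_roll: Bystander, loose: white tape roll lying flat, 60 mm diameter, 20 mm high. Origin: centre of its underside.
- screwdriver: Bystander, loose: red-handled screwdriver lying between the two gates. Lies along its own x axis; origin at its underside.
- wrench: Bystander, loose: steel wrench lying on the bench. Lies along its own x axis; origin at its underside.
- mug_tin: Bystander, loose: open steel cup, 76 mm diameter, 80 mm high. Origin: centre of its underside.
- screw_jar: Bystander, loose: clear jar with green lid, 60 mm diameter, 75 mm high. Origin: centre of its underside.
- bit_block: Bystander, loose: wooden block 60 x 110 x 35 mm with five drill bits standing in it, about 95 mm high. Origin: centre of its underside.

How it is judged:
By the outcome, as a careful person would: the job done as asked, in the order asked, and still so for the second after the job is handed in, with the robot touching nothing.
It also fails if it takes over 45 s, if anything falls off the work surface, if the arm or the gripper's body presses on something with over 40 N, if the wrist force passes 120 N, or if a joint passes its speed limit or range.

## Working session

There is one attempt and no reset: what is moved stays moved. The work goes in short steps, Python scripts to look and compute and a tool call to move; the robot and the scene stay as the last step left them, time stands still between calls to the robot, and variables do not carry over. Pictures are saved under pics/ and viewed, and the job is handed in when it is done.

Besides the shell and the picture viewer there is one more tool, called after "Request:" by a JSON object that holds its "name" and its "arguments", one argument or row to a line. drive_tool: Moves the arm, as the interface text tells. Its arguments: {"type":"object","properties":{"moves":{"type":"string"},"squeeze":{"type":"number"}},"required":["moves"]}

```bash
mkdir -p pics; python3 - <<'E'
from bench import arm, viewer
import cv2
s=arm.sense(); print(s['time'],s['position'],s['ee_rot'],s['contact_force'],s['grip_width'],arm.tip_extent)
for n in ['top','side','wrist']:
    d=viewer.get_image(n); cv2.imwrite(f'pics/{n}0.png',d['frame'][:,:,::-1])
    print(n,{k:v for k,v in d.items() if k!='frame'})
E
```

```text
0.0 [ 0.19205095 -0.64662866  0.21274615] [ 1.79992205e+02  7.78294177e-02 -7.34570765e+01] [-0.09556456 -1.03196511  0.81910741] 0.09385074927606853 0.008
top {'fx': 355.93283552193196, 'fy': 355.93283552193196, 'cx': 251.8056208848454, 'cy': 196.483254206543, 'R': array([[ 0.02131055, -0.9996795 , -0.01366598],
       [-0.99822218, -0.02051447, -0.05596105],
       [ 0.05566276,  0.01483424, -0.99833942]]), 't': array([-0.02238696,  0.60633501,  1.12693924])}
side {'fx': 489.747853377749, 'fy': 489.747853377749, 'cx': 260.64918075207004, 'cy': 184.02038674894476, 'R': array([[-0.99853969, -0.0539395 , -0.00300354],
       [-0.03888572,  0.75623039, -0.65314891],
       [ 0.03750189, -0.65207831, -0.75722353]]), 't': array([0.62902284, 0.08990289, 1.64319878])}
wrist {'fx': 297.3186396354542, 'fy': 297.3186396354542, 'cx': 256.52583579710625, 'cy': 196.04407217721214, 'mount': array([[ 9.99999364e-01,  1.04396263e-03, -4.27148033e-04,
         6.49294276e-04],
       [-9.11748279e-04,  9.71065317e-01,  2.38812308e-01,
        -6.92236256e-02],
       [ 6.64099766e-04, -2.38811766e-01,  9.71065651e-01,
        -1.71995301e-01],
       [ 0.00000000e+00,  0.00000000e+00,  0.00000000e+00,
         1.00000000e+00]])}
```

View pics/top0.png

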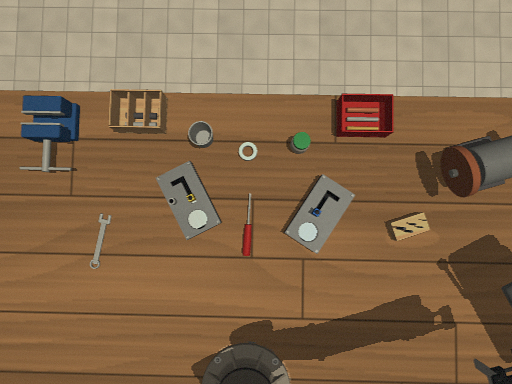

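View pics/side0.png

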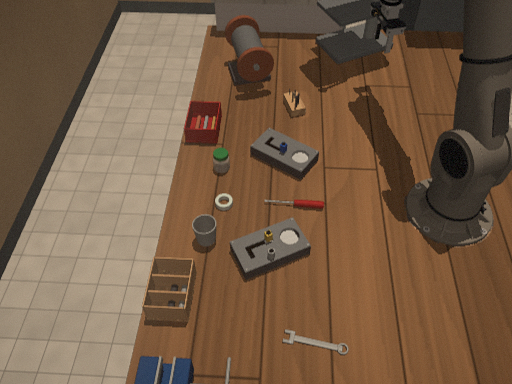

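View pics/wrist0.png

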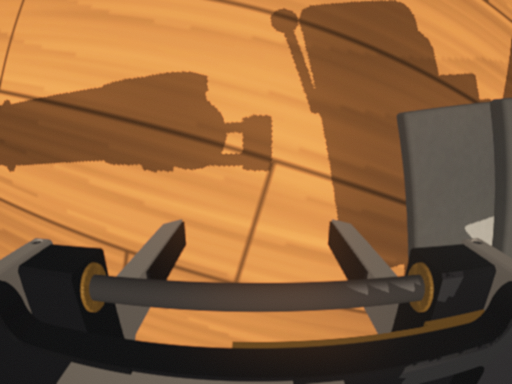

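```bash
python3 - <<'E'
import cv2,numpy as np
a=cv2.imread('pics/top0.png')[150:250,140:240]; b=cv2.imread('pics/side0.png')[205:285,220:320]
cv2.imwrite('pics/c1.png',cv2.resize(a,(600,600),interpolation=cv2.INTER_CUBIC))
cv2.imwrite('pics/c2.png',cv2.resize(b,(800,640)[0:2],fx=0,fy=0,interpolation=cv2.INTER_CUBIC)[:600])
E
```

```text
(no output)
```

View pics/c1.png

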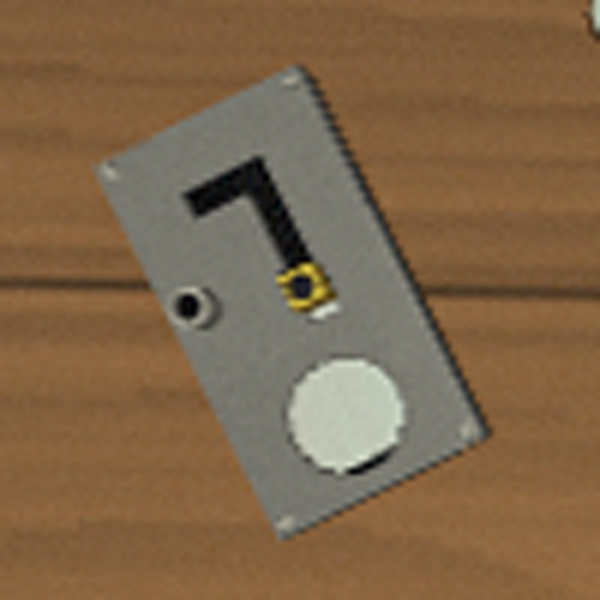

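View pics/c2.png

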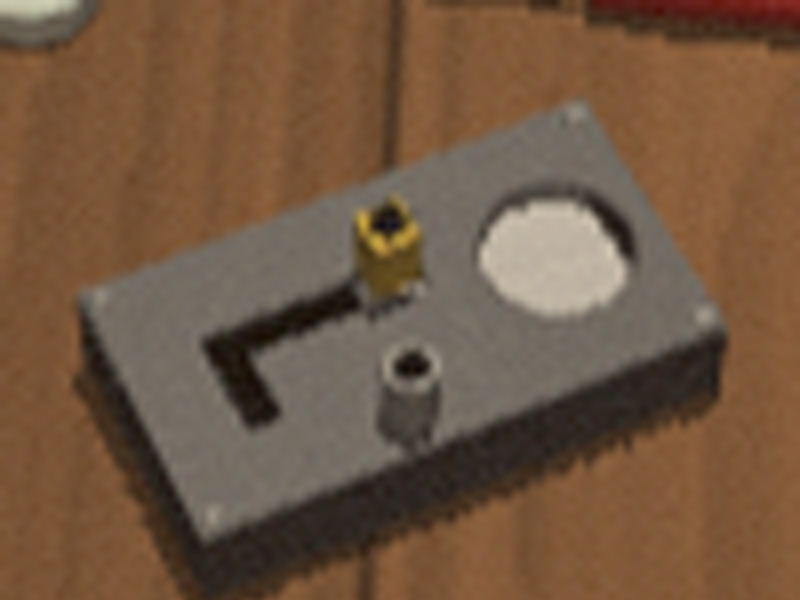

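```bash
cat > h.py <<'E'
import numpy as np, cv2
from bench import arm, viewer
def ray(d,p,z):
    R,t=d['R'],d['t']; c=-R.T@t
    v=R.T@np.array([(p[0]-d['cx'])/d['fx'],(p[1]-d['cy'])/d['fy'],1])
    return c+v*(z-c[2])/v[2]
def tri(d1,p1,d2,p2):
    A=[];b=[]
    for d,p in((d1,p1),(d2,p2)):
        c=-d['R'].T@d['t']; v=d['R'].T@np.array([(p[0]-d['cx'])/d['fx'],(p[1]-d['cy'])/d['fy'],1]);v/=np.linalg.norm(v)
        P=np.eye(3)-np.outer(v,v);A.append(P);b.append(P@c)
    return np.linalg.lstsq(np.vstack(A),np.hstack(b),rcond=None)[0]
E
python3 - <<'E'
from h import *
T=viewer.get_image('top');S=viewer.get_image('side')
f=lambda p,o,k:(np.array(p)+.5)/k-.5+np.array(o)
ft=lambda p:f(p,(140,150),6); fs=lambda p:f(p,(220,205),8)
G=np.array([[105,-60],[105,60],[-115,60],[-115,-60]])/1e3
ct=[(297,66),(96,165),(283,538),(490,432)]
cs=[(80,295),(205,540),(725,335),(578,103)]
def fit(W):
    g=G-G.mean(0);w=W-W.mean(0)
    th=np.arctan2((g[:,0]*w[:,1]-g[:,1]*w[:,0]).sum(),(g*w).sum())
    R=np.array([[np.cos(th),-np.sin(th)],[np.sin(th),np.cos(th)]])
    o=W.mean(0)-R@G.mean(0); return np.degrees(th),R,o,W-(G@R.T+o)
fr=[]
for nm,d,c,q in(('top',T,ct,ft),('side',S,cs,fs)):
    W=np.array([ray(d,q(p),.045)[:2] for p in c]); th,R,o,e=fit(W); fr.append((R,o))
    print(nm,th,o,(e*1e3).round(1).tolist())
R=(fr[0][0]+fr[1][0])/2;o=(fr[0][1]+fr[1][1])/2
loc=lambda X:(R.T@(X[:2]-o)*1e3).round(1)
for i in(0,1):
    R,o=fr[i]
    print('pin button',loc(ray(T,ft((302,286)),.086)),loc(ray(S,fs((390,217)),.086)))
    print('slot corner outer',loc(ray(T,ft((262,157)),.045)),loc(ray(S,fs((203,343)),.045)))
    print('socket top',loc(ray(T,ft((189,306)),.075)),loc(ray(S,fs((411,368)),.075)))
print(tri(T,ft((302,286)),S,fs((390,217))))
E
```

```text
top 28.69196676860216 [0.59604318 0.19215296] [[-2.3, 0.5], [0.8, -0.4], [0.9, 0.5], [0.6, -0.6]]
side 27.90569622806712 [0.59622058 0.19551618] [[-1.5, -0.6], [-1.6, -1.3], [0.9, 1.8], [2.2, 0.0]]
pin button [ -7.  -14.1] [ -6.5 -13.5]
slot corner outer [ 68.8 -20.3] [ 70.7 -17.7]
socket top [12.  43.3] [13.1 44.2]
pin button [ -8.5 -17. ] [ -8.  -16.5]
slot corner outer [ 67.3 -22.2] [ 69.2 -19.6]
socket top [ 9.7 40.6] [10.8 41.5]
[0.59677316 0.17661612 0.0851668 ]
```

```bash
cat >> h.py <<'E'
TH=np.radians(28.3);O=np.array([.596,.194])
RG=np.array([[np.cos(TH),-np.sin(TH)],[np.sin(TH),np.cos(TH)]])
def w(gx,gy): return O+RG@np.array([gx,gy])/1e3
def st(tgt=None):
    s=arm.sense();p=s['position'];g=RG.T@(p[:2]-O)*1e3
    F=s['contact_force'];fg=RG.T@F[:2]
    print('t',round(s['time'],2),'gate xyz mm',g.round(1),round(p[2]*1e3,1),'rpy',s['ee_rot'].round(2),'Fgate',fg.round(2),round(F[2],2),'w',round(s['grip_width'],4),'world',p.round(4))
    if tgt is not None:
        d=np.append(w(*tgt[:2]),tgt[2]/1e3)-p
        from scipy.spatial.transform import Rotation as Ro
        print('units in tool axes',(Ro.from_euler('xyz',s['ee_rot'],degrees=True).inv().apply(d)/.04).round(3))
        print('if yaw -61.7',(Ro.from_euler('xyz',[180,0,-61.7],degrees=True).inv().apply(d)/.04).round(3))
E
python3 -c "
from h import *
st((-45,-15.3,213)); print(w(-45,-15.3))"
```

```text
t 0.25 gate xyz mm [-754.2 -548.9] 213.2 rpy [ 1.800e+02  3.000e-02 -7.346e+01] Fgate [-0.28 -0.65] -0.04 w 0.094 world [ 0.1922 -0.6469  0.2132]
units in tool axes [-1.6673e+01 -1.4640e+01  1.4000e-02]
if yaw -61.7 [-1.334e+01 -1.773e+01  4.000e-03]
[0.56363207 0.15919473]
```

Request:
{"name": "drive_tool", "arguments": {
  "moves": "1 0 0 0 0 0 -0.64; 1 0 0 0 0 0 -0.64; 1 0 0 0 0 0 -0.64; 1 0 0 0 0 0 -0.65; 1 0 0 0 0 0 0; 1 0 0 0 0 0 0; 1 0 0 0 0 0 0; 1 0 0 0 0 0 0",
  "squeeze": 5
}}

```text
time: 0.92
position: [0.1922, -0.647, 0.2134]
ee_rot: [-180.0, 0.0, -61.7]
contact_force: [-0.4, 0.3, -0.8]
grip_width: 0.0438
```

Request:
{"name": "drive_tool", "arguments": {
  "moves": "1 -0.2 -0.27 0 0 0 0; 1 -0.4 -0.54 0 0 0 0; 1 -0.4 -0.54 0 0 0 0; 1 -0.4 -0.54 0 0 0 0; 1 -0.4 -0.54 0 0 0 0; 1 -0.4 -0.54 0 0 0 0; 1 -0.4 -0.54 0 0 0 0; 1 -0.4 -0.54 0 0 0 0"
}}

```text
time: 1.58
position: [0.2785, -0.4625, 0.2136]
ee_rot: [-180.0, -0.0, -61.7]
contact_force: [-0.2, -0.7, 0.8]
grip_width: 0.0003
```

Request:
{"name": "drive_tool", "arguments": {
  "moves": "1 -0.4 -0.54 0 0 0 0; 1 -0.4 -0.54 0 0 0 0; 1 -0.4 -0.54 0 0 0 0; 1 -0.4 -0.54 0 0 0 0; 1 -0.4 -0.54 0 0 0 0; 1 -0.4 -0.54 0 0 0 0; 1 -0.4 -0.54 0 0 0 0; 1 -0.4 -0.54 0 0 0 0"
}}

```text
time: 2.25
position: [0.3694, -0.268, 0.2136]
ee_rot: [-180.0, -0.0, -61.7]
contact_force: [-0.1, -1.3, 0.4]
grip_width: 0.0006
```

Request:
{"name": "drive_tool", "arguments": {
  "moves": "1 -0.4 -0.54 0 0 0 0; 1 -0.4 -0.54 0 0 0 0; 1 -0.4 -0.54 0 0 0 0; 1 -0.4 -0.54 0 0 0 0; 1 -0.4 -0.54 0 0 0 0; 1 -0.4 -0.54 0 0 0 0; 1 -0.4 -0.54 0 0 0 0; 1 -0.2 -0.27 0 0 0 0"
}}

```text
time: 2.92
position: [0.4556, -0.084, 0.2137]
ee_rot: [-180.0, -0.0, -61.5]
contact_force: [-0.3, 0.7, 0.0]
grip_width: 0.0002
```

```bash
python3 -c "
from h import *
st((-45,-15.3,213)); print(w(-45,-15.3))"
```

```text
t 2.92 gate xyz mm [-255.4 -178.2] 213.7 rpy [-1.7995e+02 -1.0000e-02 -6.1550e+01] Fgate [0.07 0.74] 0.03 w 0.0002 world [ 0.4556 -0.084   0.2137]
units in tool axes [-4.057 -5.272  0.021]
if yaw -61.7 [-4.071 -5.261  0.018]
[0.56363207 0.15919473]
```

Request:
{"name": "drive_tool", "arguments": {
  "moves": "1 -0.6 -0.8 0 0 0 0; 1 -0.6 -0.8 0 0 0 0; 1 -0.6 -0.8 0 0 0 0; 1 -0.6 -0.8 0 0 0 0; 1 -0.6 -0.8 0 0 0 0; 1 -0.6 -0.8 0 0 0 0; 1 -0.4 -0.4 0 0 0 0; 1 0 0 0 0 0 0"
}}

```text
time: 3.58
position: [0.5618, 0.1584, 0.2134]
ee_rot: [-179.9, 0.1, -61.4]
contact_force: [-0.9, -0.1, -0.1]
grip_width: 0.0007
```

```bash
python3 -c "
from h import *
st((-45,-15.3,100))
for n in ['top','side','wrist']:
    d=viewer.get_image(n); f=d['frame'][:,:,::-1]
    if n=='top': f=cv2.resize(f[130:260,120:260],None,fx=4,fy=4)
    if n=='side': f=cv2.resize(f[130:310,180:360],None,fx=3.3,fy=3.3)
    cv2.imwrite(f'pics/{n}1.png',f)
st((-45,-15.3,100))
"
```

```text
t 3.58 gate xyz mm [-46.9 -15.1] 213.4 rpy [-1.7993e+02  1.2000e-01 -6.1360e+01] Fgate [-0.82  0.36] -0.06 w 0.0007 world [0.5618 0.1584 0.2134]
units in tool axes [ 0.01  -0.045  2.834]
if yaw -61.7 [ 0.004 -0.049  2.834]
t 3.73 gate xyz mm [-50.2 -20.5] 213.3 rpy [ 1.7996e+02 -2.0000e-02 -6.1660e+01] Fgate [ 0.98 -0.11] -0.56 w 0.0003 world [0.5615 0.1522 0.2133]
units in tool axes [-0.13  -0.132  2.832]
if yaw -61.7 [-0.129 -0.131  2.832]
```

View pics/wrist1.png

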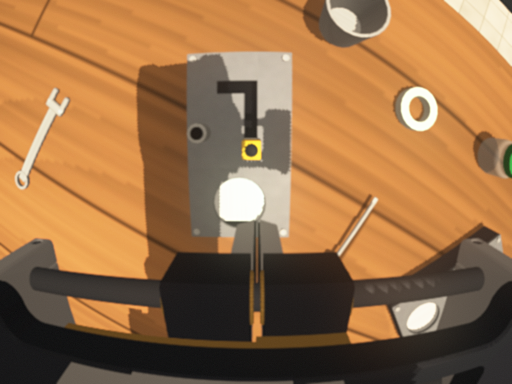

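View pics/side1.png

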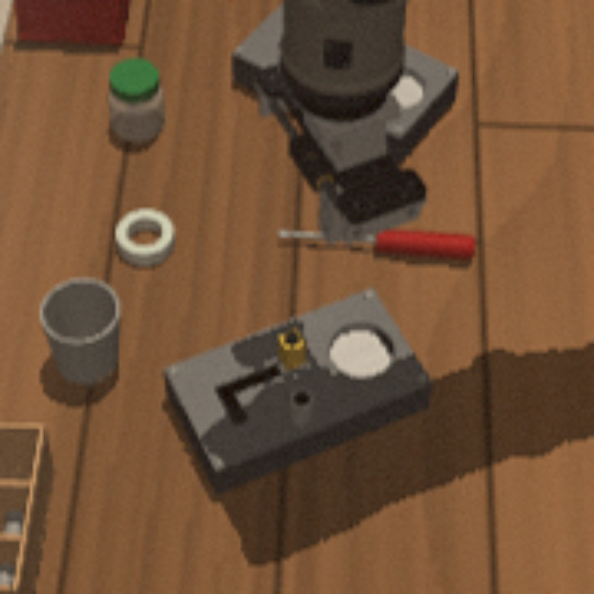

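```bash
cat >> h.py <<'E'
def wray(d,s,p,z):
    from scipy.spatial.transform import Rotation as Ro
    x,y=p[0]-d['cx'],p[1]-d['cy'];r=np.hypot(x,y);a=r/d['fx']
    v=np.array([np.sin(a)*x/r,np.sin(a)*y/r,np.cos(a)])
    M=d['mount'];Rt=Ro.from_euler('xyz',s['ee_rot'],degrees=True).as_matrix()
    c=Rt@M[:3,3]+s['position'];v=Rt@M[:3,:3]@v
    return c+v*(z-c[2])/v[2]
def yellow(d):
    h=cv2.cvtColor(d['frame'],cv2.COLOR_RGB2HSV)
    return cv2.inRange(h,(20,150,60),(33,255,255))
E
python3 - <<'E'
from h import *
s=arm.sense();d=viewer.get_image('wrist');st()
cv2.imwrite('pics/w2.png',cv2.resize(d['frame'][30:250,160:320,::-1],None,fx=2.7,fy=2.7,interpolation=cv2.INTER_CUBIC))
loc=lambda X:(RG.T@(X[:2]-O)*1e3).round(1)
h=cv2.cvtColor(d['frame'],cv2.COLOR_RGB2HSV)
m=yellow(d);n,l,q,c=cv2.connectedComponentsWithStats(m)
for i in range(1,n):
    if q[i][4]>30:
        print(q[i],c[i],'head ctr z81',loc(wray(d,s,(q[i][0]+q[i][2]/2-.5,q[i][1]+q[i][3]/2-.5),.081)))
E
```

```text
t 3.78 gate xyz mm [-50.4 -21.2] 213.4 rpy [ 1.7998e+02 -3.0000e-02 -6.1720e+01] Fgate [ 0.75 -0.03] 0.23 w 0.0007 world [0.5616 0.1515 0.2134]
[241 139  19  21 241] [250.02489627 148.48547718] head ctr z81 [ -6.5 -14.3]
```

View pics/w2.png

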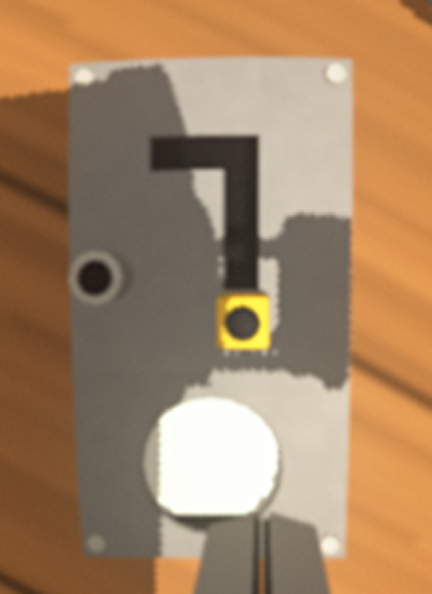

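```bash
python3 -c "
from h import *
st((-45,-15,63))"
```

```text
t 3.78 gate xyz mm [-50.4 -21.2] 213.4 rpy [ 1.7998e+02 -3.0000e-02 -6.1720e+01] Fgate [ 0.75 -0.03] 0.23 w 0.0007 world [0.5616 0.1515 0.2134]
units in tool axes [-0.156 -0.137  3.761]
if yaw -61.7 [-0.154 -0.136  3.761]
```

Request:
{"name": "drive_tool", "arguments": {
  "moves": "1 -0.15 -0.14 0.4 0 0 0; 1 0 0 0.6 0 0 0; 1 0 0 0.6 0 0 0; 1 0 0 0.5 0 0 0; 1 0 0 0.4 0 0 0; 1 0 0 0.2 0 0 0; 1 0 0 0 0 0 0; 1 0 0 0 0 0 0"
}}

```text
time: 4.45
position: [0.5643, 0.1595, 0.1061]
ee_rot: [-180.0, -0.0, -61.7]
contact_force: [-0.1, 0.1, 0.3]
grip_width: 0.0006
```

```bash
python3 -c "
from h import *
st((-45,-15,63))
d=viewer.get_image('side');cv2.imwrite('pics/s3.png',cv2.resize(d['frame'][200:290,220:320,::-1],None,fx=6,fy=6,interpolation=cv2.INTER_CUBIC))
st((-45,-15,63))"
```

```text
t 4.45 gate xyz mm [-44.2 -15.4] 106.1 rpy [-1.7999e+02 -1.0000e-02 -6.1730e+01] Fgate [0.   0.15] 0.3 w 0.0006 world [0.5643 0.1595 0.1061]
units in tool axes [-0.009  0.019  1.076]
if yaw -61.7 [-0.009  0.019  1.076]
t 4.5 gate xyz mm [-43.8 -15.2] 106.6 rpy [-1.7994e+02 -2.0000e-02 -6.1720e+01] Fgate [ 0.08 -0.73] 0.16 w 0.0006 world [0.5647 0.1598 0.1066]
units in tool axes [-0.006  0.032  1.089]
if yaw -61.7 [-0.006  0.031  1.089]
```

View pics/s3.png

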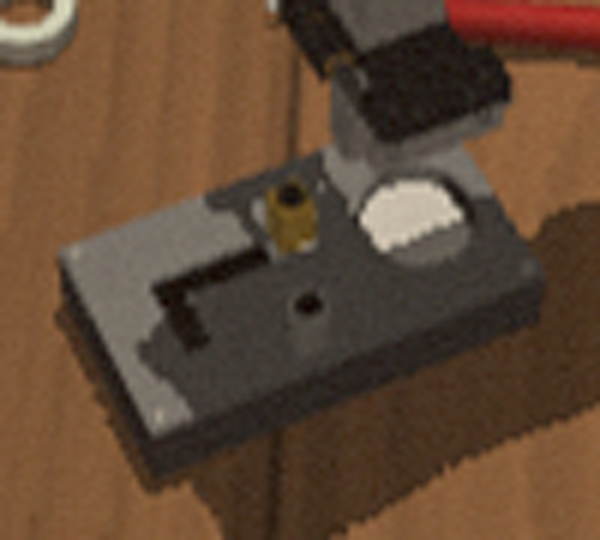

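Request:
{"name": "drive_tool", "arguments": {
  "moves": "1 0 0 0.25 0 0 0; 1 0 0 0.3 0 0 0; 1 0 0 0.25 0 0 0; 1 0 0 0.15 0 0 0; 1 0 0 0.1 0 0 0; 1 0 0 0.03 0 0 0; 1 0 0 0 0 0 0; 1 0 0 0 0 0 0"
}}

```text
time: 5.17
position: [0.5644, 0.1602, 0.0625]
ee_rot: [-180.0, 0.0, -61.7]
contact_force: [-0.6, 0.9, 0.7]
grip_width: 0.0009
```

```bash
python3 -c "
from h import *
st((-45,-15,63))
d=viewer.get_image('side');cv2.imwrite('pics/s4.png',cv2.resize(d['frame'][200:290,220:320,::-1],None,fx=6,fy=6,interpolation=cv2.INTER_CUBIC))
d=viewer.get_image('wrist');cv2.imwrite('pics/w4.png',d['frame'][:,:,::-1])
st((-45,-15,63))"
```

```text
t 5.17 gate xyz mm [-43.9 -14.7] 62.5 rpy [-179.98    0.    -61.67] Fgate [-0.09  1.1 ] 0.7 w 0.0009 world [0.5644 0.1602 0.0625]
units in tool axes [ 0.007  0.028 -0.013]
if yaw -61.7 [ 0.007  0.028 -0.013]
t 5.27 gate xyz mm [-43.8 -14.8] 62.7 rpy [-1.7996e+02 -1.0000e-02 -6.1670e+01] Fgate [ 0.02 -0.12] 0.5 w 0.0005 world [0.5645 0.1602 0.0627]
units in tool axes [ 0.005  0.031 -0.007]
if yaw -61.7 [ 0.005  0.031 -0.007]
```

View pics/s4.png

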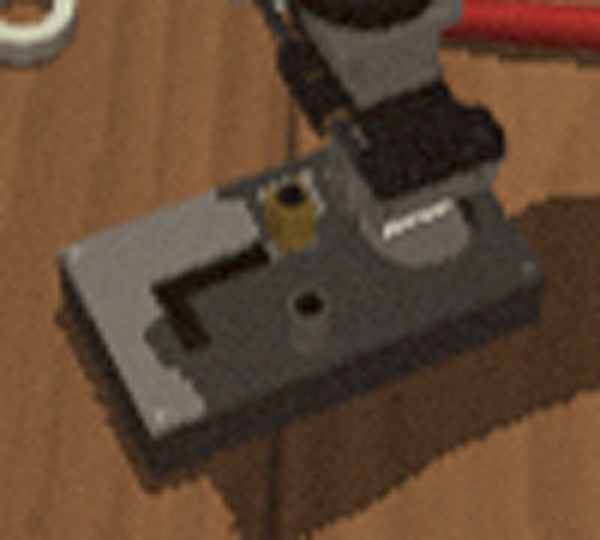

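View pics/w4.png

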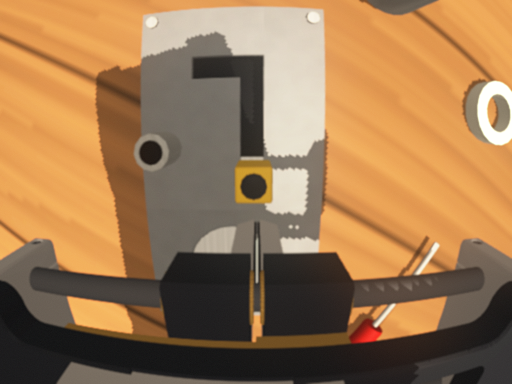

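Request:
{"name": "drive_tool", "arguments": {
  "moves": "1 0 -0.06 0 0 0 0; 1 0 -0.08 0 0 0 0; 1 0 -0.08 0 0 0 0; 1 0 -0.08 0 0 0 0; 1 0 -0.08 0 0 0 0; 1 0 -0.08 0 0 0 0; 1 0 -0.08 0 0 0 0; 1 0 -0.08 0 0 0 0"
}}

```text
time: 5.93
position: [0.586, 0.1719, 0.0622]
ee_rot: [180.0, 0.0, -61.7]
contact_force: [-3.5, -1.9, 2.0]
grip_width: 0.0003
```

```bash
python3 -c "
from h import *
st((47,-15,63))
d=viewer.get_image('wrist');cv2.imwrite('pics/w5.png',d['frame'][:,:,::-1])
st((47,-15,63))"
```

```text
t 5.93 gate xyz mm [-19.3 -14.7] 62.2 rpy [179.96   0.   -61.68] Fgate [-3.93 -0.  ] 2.02 w 0.0003 world [0.586  0.1719 0.0622]
units in tool axes [ 0.007 -1.658 -0.021]
if yaw -61.7 [ 0.007 -1.658 -0.02 ]
t 5.98 gate xyz mm [-18.7 -14.7] 62.2 rpy [ 1.7999e+02  1.0000e-02 -6.1680e+01] Fgate [-2.52 -0.49] 0.68 w 0.0006 world [0.5865 0.1722 0.0622]
units in tool axes [ 0.008 -1.643 -0.019]
if yaw -61.7 [ 0.008 -1.643 -0.019]
```

View pics/w5.png

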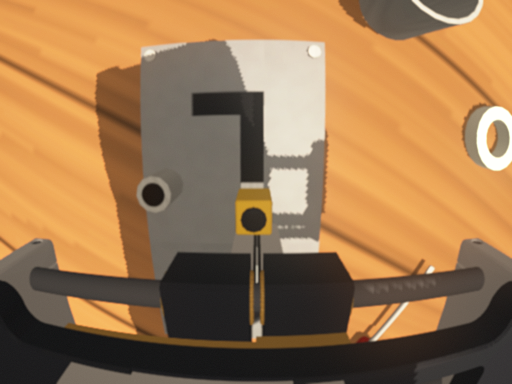

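Request:
{"name": "drive_tool", "arguments": {
  "moves": "1 0 -0.08 0 0 0 0; 1 0 -0.08 0 0 0 0; 1 0 -0.08 0 0 0 0; 1 0 -0.08 0 0 0 0; 1 0 -0.08 0 0 0 0; 1 0 -0.08 0 0 0 0; 1 0 -0.08 0 0 0 0; 1 0 -0.08 0 0 0 0"
}}

```text
time: 6.65
position: [0.6088, 0.1842, 0.0623]
ee_rot: [180.0, 0.0, -61.7]
contact_force: [-3.2, -1.1, -0.1]
grip_width: 0.0007
```

Request:
{"name": "drive_tool", "arguments": {
  "moves": "1 0 -0.08 0 0 0 0; 1 0 -0.08 0 0 0 0; 1 0 -0.08 0 0 0 0; 1 0 -0.08 0 0 0 0; 1 0 -0.08 0 0 0 0; 1 0 -0.08 0 0 0 0; 1 0 -0.08 0 0 0 0; 1 0 0 0 0 0 0"
}}

```text
time: 7.32
position: [0.6289, 0.195, 0.0623]
ee_rot: [-180.0, 0.0, -61.7]
contact_force: [-0.9, -0.3, -1.0]
grip_width: 0.0003
```

```bash
python3 -c "
from h import *
st((47,-15,63))
d=viewer.get_image('wrist');cv2.imwrite('pics/w6.png',d['frame'][:,:,::-1])
st((47,-15,63))"
```

```text
t 7.32 gate xyz mm [ 29.4 -14.7] 62.3 rpy [-1.7997e+02  1.0000e-02 -6.1670e+01] Fgate [-0.89  0.16] -1.0 w 0.0003 world [0.6289 0.195  0.0623]
units in tool axes [ 0.008 -0.439 -0.017]
if yaw -61.7 [ 0.008 -0.439 -0.017]
t 7.37 gate xyz mm [ 29.4 -14.7] 62.4 rpy [-1.7995e+02  1.0000e-02 -6.1680e+01] Fgate [-0.32  0.14] -0.83 w 0.0004 world [0.6288 0.195  0.0624]
units in tool axes [ 0.009 -0.44  -0.015]
if yaw -61.7 [ 0.009 -0.44  -0.015]
```

View pics/w6.png

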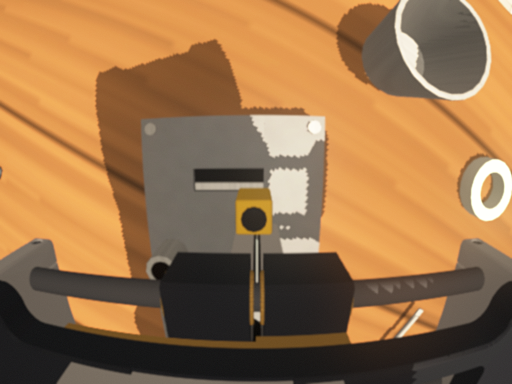

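Request:
{"name": "drive_tool", "arguments": {
  "moves": "1 0 -0.06 0 0 0 0; 1 0 -0.06 0 0 0 0; 1 0 -0.06 0 0 0 0; 1 0 -0.06 0 0 0 0; 1 0 -0.05 0 0 0 0; 1 0 -0.04 0 0 0 0; 1 0 -0.04 0 0 0 0; 1 0 -0.03 0 0 0 0"
}}

```text
time: 8.03
position: [0.6426, 0.2024, 0.0624]
ee_rot: [-180.0, 0.0, -61.7]
contact_force: [-2.1, -0.8, 2.4]
grip_width: -0.0002
```

```bash
python3 -c "
from h import *
st((47,-15,63))
d=viewer.get_image('side');cv2.imwrite('pics/s7.png',cv2.resize(d['frame'][200:290,220:320,::-1],None,fx=6,fy=6,interpolation=cv2.INTER_CUBIC))
"
```

```text
t 8.03 gate xyz mm [ 45.  -14.7] 62.4 rpy [-179.99    0.    -61.67] Fgate [-2.19  0.31] 2.35 w -0.0002 world [0.6426 0.2024 0.0624]
units in tool axes [ 0.007 -0.05  -0.014]
if yaw -61.7 [ 0.007 -0.05  -0.014]
```

View pics/s7.png

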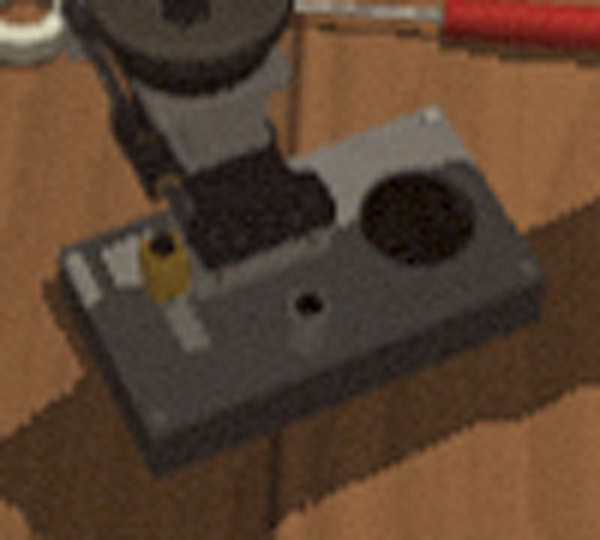

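Nearly at the corner: port open, socket undisturbed. Small steps to the hard stop.

Request:
{"name": "drive_tool", "arguments": {
  "moves": "1 0 -0.02 0 0 0 0; 1 0 -0.02 0 0 0 0; 1 0 -0.02 0 0 0 0; 1 0 -0.02 0 0 0 0; 1 0 0 0 0 0 0; 1 0 0 0 0 0 0; 1 0 0 0 0 0 0; 1 0 0 0 0 0 0"
}}

```text
time: 8.75
position: [0.6436, 0.2029, 0.0623]
ee_rot: [179.8, -0.0, -61.7]
contact_force: [-13.6, -6.5, 11.6]
grip_width: 0.0003
```

```bash
python3 -c "
from h import *
st((47,-15,63))"
```

```text
t 8.75 gate xyz mm [ 46.1 -14.8] 62.3 rpy [ 1.798e+02 -2.000e-02 -6.168e+01] Fgate [-15.1    0.72] 11.59 w 0.0003 world [0.6436 0.2029 0.0623]
units in tool axes [ 0.006 -0.021 -0.018]
if yaw -61.7 [ 0.006 -0.021 -0.018]
```

Request:
{"name": "drive_tool", "arguments": {
  "moves": "1 0 0.08 0 0 0 0; 1 0 0.15 0 0 0 0; 1 0 0.2 0 0 0 0; 1 0.2 0 0 0 0 0; 1 0.4 0 0 0 0 0; 1 0.4 0 0 0 0 0; 1 0.1 0 0 0 0 0; 1 0 0 0 0 0 0"
}}

```text
time: 9.42
position: [0.6517, 0.155, 0.0622]
ee_rot: [-180.0, -0.0, -61.8]
contact_force: [0.7, 0.7, -0.0]
grip_width: 0.0003
```

```bash
python3 - <<'E'
from h import *
st((65,-55,63))
T=viewer.get_image('top');d=T;cv2.imwrite('pics/t8.png',cv2.resize(d['frame'][150:250,140:240,::-1],None,fx=6,fy=6,interpolation=cv2.INTER_CUBIC))
s=arm.sense();d=viewer.get_image('wrist');cv2.imwrite('pics/w8.png',d['frame'][:,:,::-1])
st((65,-55,63))
E
```

```text
t 9.42 gate xyz mm [ 30.5 -60.8] 62.2 rpy [-1.7999e+02 -3.0000e-02 -6.1830e+01] Fgate [0.95 0.33] -0.03 w 0.0003 world [0.6517 0.155  0.0622]
units in tool axes [-0.146 -0.861 -0.02 ]
if yaw -61.7 [-0.145 -0.862 -0.02 ]
t 9.52 gate xyz mm [ 30.8 -58.2] 62.3 rpy [-1.7999e+02  3.0000e-02 -6.1670e+01] Fgate [-0.71  0.58] -0.09 w 0.0005 world [0.6507 0.1574 0.0623]
units in tool axes [-0.079 -0.854 -0.017]
if yaw -61.7 [-0.079 -0.854 -0.017]
```

View pics/w8.png

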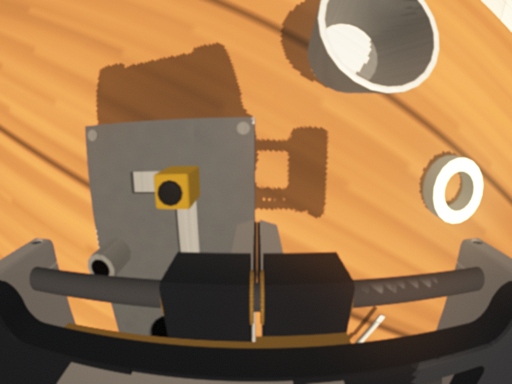

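Request:
{"name": "drive_tool", "arguments": {
  "moves": "1 0 -0.1 0 0 0 0; 1 0 -0.2 0 0 0 0; 1 0 -0.2 0 0 0 0; 1 0 -0.2 0 0 0 0; 1 0 -0.1 0 0 0 0; 1 0 -0.05 0 0 0 0; 1 0 0 0 0 0 0; 1 0 0 0 0 0 0"
}}

```text
time: 10.18
position: [0.6807, 0.173, 0.0621]
ee_rot: [180.0, 0.0, -61.7]
contact_force: [0.2, 0.1, 0.4]
grip_width: 0.0004
```

```bash
python3 - <<'E'
from h import *
st((65,-38,63))
s=arm.sense();d=viewer.get_image('wrist');cv2.imwrite('pics/w9.png',d['frame'][:,:,::-1])
loc=lambda X:(RG.T@(X[:2]-O)*1e3).round(1)
h=cv2.cvtColor(d['frame'],cv2.COLOR_RGB2HSV)
E
```

```text
t 10.18 gate xyz mm [ 64.6 -58.6] 62.1 rpy [ 1.7998e+02  1.0000e-02 -6.1670e+01] Fgate [ 0.2  -0.03] 0.41 w 0.0004 world [0.6807 0.173  0.0621]
units in tool axes [-0.515 -0.009 -0.021]
if yaw -61.7 [-0.515 -0.009 -0.021]
```

View pics/w9.png

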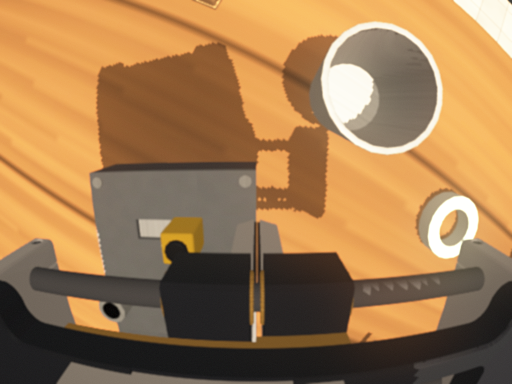

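Request:
{"name": "drive_tool", "arguments": {
  "moves": "1 0 0 -0.12 0 0 0; 1 -0.06 0 0 0 0 0; 1 -0.08 0 0 0 0 0; 1 -0.08 0 0 0 0 0; 1 -0.08 0 0 0 0 0; 1 -0.08 0 0 0 0 0; 1 -0.06 0 0 0 0 0; 1 -0.04 0 0 0 0 0"
}}

```text
time: 10.9
position: [0.6715, 0.1905, 0.0671]
ee_rot: [180.0, 0.0, -61.7]
contact_force: [0.4, 0.5, -0.2]
grip_width: 0.0001
```

```bash
python3 - <<'E'
from h import *
st((65,-3.5,67))
d=viewer.get_image('side');cv2.imwrite('pics/s10.png',cv2.resize(d['frame'][190:290,210:320,::-1],None,fx=6,fy=6,interpolation=cv2.INTER_CUBIC)[:600])
E
```

```text
t 10.9 gate xyz mm [ 64.8 -38.9] 67.1 rpy [ 1.800e+02  1.000e-02 -6.165e+01] Fgate [0.62 0.28] -0.24 w 0.0001 world [0.6715 0.1905 0.0671]
units in tool axes [-0.884 -0.007  0.003]
if yaw -61.7 [-0.884 -0.006  0.003]
```

View pics/s10.png

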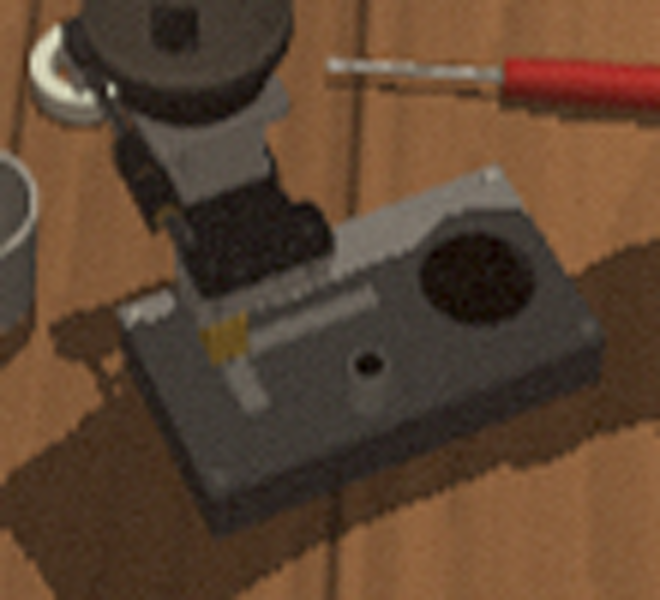

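```bash
python3 - <<'E'
from h import *
from scipy.spatial.transform import Rotation as Ro
S=viewer.get_image('side');s=arm.sense();W=viewer.get_image('wrist');cv2.imwrite('pics/w11.png',W['frame'][:,:,::-1]);st()
c1=-S['R'].T@S['t'];p=np.array([207.5,312.5])/6-.5+[210,190]
v1=ray(S,p,0)-c1;v1/=np.linalg.norm(v1)
Rt=Ro.from_euler('xyz',s['ee_rot'],degrees=True).as_matrix();c2=Rt@W['mount'][:3,3]+s['position']
for q in((175,254),(162,280)):
    v2=wray(W,s,q,0)-c2;v2/=np.linalg.norm(v2)
    k=np.linalg.lstsq(np.c_[v1,-v2],c2-c1,rcond=None)[0]
    a=c1+k[0]*v1;b=c2+k[1]*v2
    print(q,'tool',(Rt.T@(a-s['position'])*1e3).round(1),(Rt.T@(b-s['position'])*1e3).round(1),'world z',a[2],b[2])
E
```

```text
t 11.05 gate xyz mm [ 64.7 -39.4] 67.1 rpy [180.    -0.   -61.66] Fgate [ 0.14 -1.32] 0.27 w 0.0007 world [0.6717 0.19   0.0671]
(175, 254) tool [-40.1 -14.9 -42.3] [-38.7  -8.9 -44.7] world z 0.10941053629383046 0.11177655548677251
(162, 280) tool [-46.7 -17.5 -52.7] [-41.6  -2.7 -59.6] world z 0.11984545002247193 0.1266926386967655
```

View pics/w11.png

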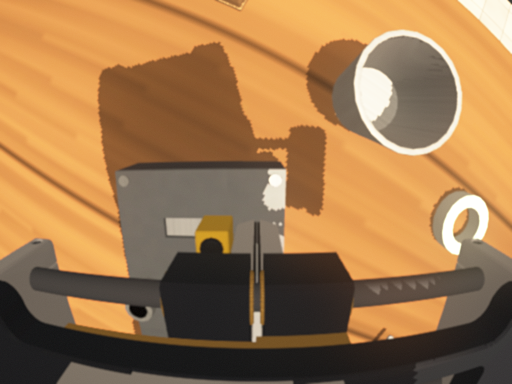

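Request:
{"name": "drive_tool", "arguments": {
  "moves": "1 -0.06 0 0 0 0 0; 1 -0.07 0 0 0 0 0; 1 -0.07 0 0 0 0 0; 1 -0.07 0 0 0 0 0; 1 -0.07 0 0 0 0 0; 1 -0.07 0 0 0 0 0; 1 -0.07 0 0 0 0 0; 1 -0.07 0 0 0 0 0"
}}

```text
time: 11.72
position: [0.6611, 0.2095, 0.0671]
ee_rot: [180.0, -0.0, -61.7]
contact_force: [0.9, -2.8, 0.6]
grip_width: 0.0002
```

```bash
python3 - <<'E'
from h import *
st((65,-3.5,67))
d=viewer.get_image('side');cv2.imwrite('pics/s12.png',cv2.resize(d['frame'][190:290,210:320,::-1],None,fx=6,fy=6,interpolation=cv2.INTER_CUBIC)[:600])
E
```

```text
t 11.72 gate xyz mm [ 64.7 -17.3] 67.1 rpy [180.    -0.   -61.67] Fgate [-0.58 -2.92] 0.55 w 0.0002 world [0.6611 0.2095 0.0671]
units in tool axes [-0.344 -0.008  0.002]
if yaw -61.7 [-0.344 -0.008  0.002]
```

View pics/s12.png

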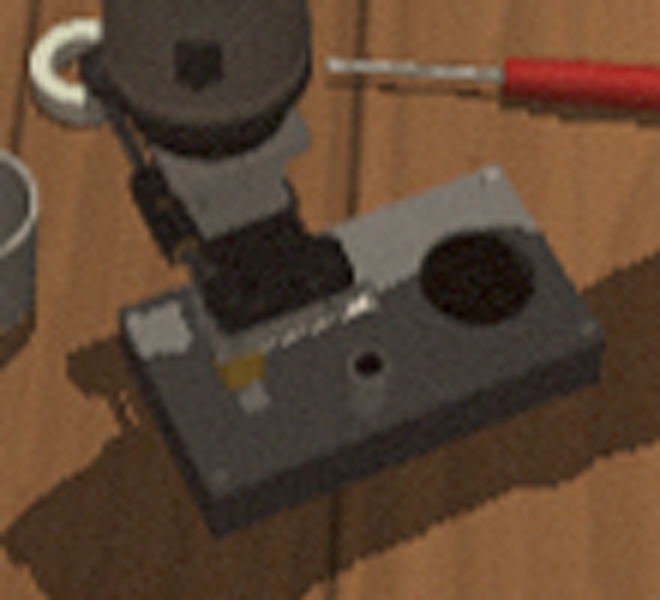

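Moving along the short leg at about 2–3 N. Continue.

Request:
{"name": "drive_tool", "arguments": {
  "moves": "1 -0.06 0 0 0 0 0; 1 -0.06 0 0 0 0 0; 1 -0.05 0 0 0 0 0; 1 -0.04 0 0 0 0 0; 1 -0.03 0 0 0 0 0; 1 -0.03 0 0 0 0 0; 1 -0.02 0 0 0 0 0; 1 -0.02 0 0 0 0 0"
}}

```text
time: 12.43
position: [0.6554, 0.2202, 0.0671]
ee_rot: [-180.0, 0.0, -61.7]
contact_force: [1.0, -2.9, -0.8]
grip_width: 0.0004
```

```bash
python3 -c "
from h import *
st((65,-3.5,67))"
```

```text
t 12.43 gate xyz mm [64.7 -5.1] 67.1 rpy [-180.      0.    -61.68] Fgate [-0.51 -2.99] -0.77 w 0.0004 world [0.6554 0.2202 0.0671]
units in tool axes [-0.04  -0.007  0.003]
if yaw -61.7 [-0.04  -0.007  0.003]
```

Request:
{"name": "drive_tool", "arguments": {
  "moves": "1 -0.02 0 0 0 0 0; 1 -0.02 0 0 0 0 0; 1 -0.02 0 0 0 0 0; 1 -0.01 0 0 0 0 0; 1 -0.01 0 0 0 0 0; 1 0 0 0 0 0 0; 1 0 0 0 0 0 0; 1 0 0 0 0 0 0"
}}

```text
time: 13.1
position: [0.6539, 0.2231, 0.0671]
ee_rot: [-180.0, 0.0, -61.7]
contact_force: [0.7, -1.3, -1.2]
grip_width: 0.0001
```

```bash
python3 -c "
from h import *
st((65,-3.5,67))"
```

```text
t 13.1 gate xyz mm [64.7 -1.8] 67.1 rpy [-1.800e+02  1.000e-02 -6.167e+01] Fgate [-0.   -1.46] -1.22 w 0.0001 world [0.6539 0.2231 0.0671]
units in tool axes [ 0.042 -0.006  0.003]
if yaw -61.7 [ 0.042 -0.006  0.003]
```

Not at the hard stop yet; keep going in small steps.

Request:
{"name": "drive_tool", "arguments": {
  "moves": "1 -0.02 0 0 0 0 0; 1 -0.02 0 0 0 0 0; 1 -0.02 0 0 0 0 0; 1 -0.01 0 0 0 0 0; 1 0 0 0 0 0 0; 1 0 0 0 0 0 0; 1 0 0 0 0 0 0; 1 0 0 0 0 0 0"
}}

```text
time: 13.77
position: [0.6533, 0.2241, 0.0672]
ee_rot: [-180.0, -0.1, -61.7]
contact_force: [2.7, -7.0, -0.4]
grip_width: 0.0005
```

```bash
python3 -c "
from h import *
st((65,-3.5,67))"
```

```text
t 13.77 gate xyz mm [64.7 -0.7] 67.2 rpy [-1.800e+02 -9.000e-02 -6.174e+01] Fgate [-0.89 -7.41] -0.42 w 0.0005 world [0.6533 0.2241 0.0672]
units in tool axes [ 0.071 -0.008  0.004]
if yaw -61.7 [ 0.071 -0.008  0.004]
```

Request:
{"name": "drive_tool", "arguments": {
  "moves": "1 -0.02 0 0 0 0 0; 1 -0.01 0 0 0 0 0; 1 0 0 0 0 0 0; 1 0 0 0 0 0 0; 1 0 0 0 0 0 0; 1 0 0 0 0 0 0; 1 0 0 0 0 0 0; 1 0 0 0 0 0 0"
}}

```text
time: 14.43
position: [0.6531, 0.2243, 0.0672]
ee_rot: [-180.0, -0.1, -61.8]
contact_force: [5.3, -9.8, -0.4]
grip_width: 0.0009
```

```bash
python3 -c "
from h import *
st((65,-3.5,67))"
```

```text
t 14.43 gate xyz mm [64.7 -0.4] 67.2 rpy [-1.7999e+02 -1.4000e-01 -6.1770e+01] Fgate [  0.   -11.09] -0.44 w 0.0009 world [0.6531 0.2243 0.0672]
units in tool axes [ 0.078 -0.008  0.005]
if yaw -61.7 [ 0.078 -0.008  0.005]
```

Hard stop confirmed (force climbs, no motion). Back off sideways, then lift.

Request:
{"name": "drive_tool", "arguments": {
  "moves": "1 0.08 0 0 0 0 0; 1 0.15 0 0 0 0 0; 1 0.25 0 0 0 0 0; 1 0.2 0 0 0 0 0; 1 0 0 -0.2 0 0 0; 1 0 0 -0.4 0 0 0; 1 0 0 -0.6 0 0 0; 1 0 0 -0.6 0 0 0"
}}

```text
time: 15.1
position: [0.6645, 0.2026, 0.14]
ee_rot: [179.9, 0.0, -61.7]
contact_force: [0.5, 0.4, 0.5]
grip_width: 0.0003
```

Request:
{"name": "drive_tool", "arguments": {
  "moves": "1 0 0.3 -0.6 0 0 0; 1 0 0.6 -0.6 0 0 0; 1 0 0.8 -0.3 0 0 0; 1 0 0.8 0 0 0 0; 1 0 0.6 0 0 0 0; 1 0 0.4 0 0 0 0; 1 0 0 0 0 0 0; 1 0 0 0 0 0 0"
}}

```text
time: 15.77
position: [0.5418, 0.1359, 0.2001]
ee_rot: [-179.9, -0.0, -61.7]
contact_force: [0.4, 1.5, 0.3]
grip_width: 0.0004
```

```bash
python3 - <<'E'
from h import *
s=arm.sense();W=viewer.get_image('wrist');S=viewer.get_image('side');T=viewer.get_image('top');st()
cv2.imwrite('pics/wf.png',W['frame'][:,:,::-1]);cv2.imwrite('pics/sf.png',S['frame'][:,:,::-1]);cv2.imwrite('pics/tf.png',T['frame'][:,:,::-1])
cv2.imwrite('pics/sfc.png',cv2.resize(S['frame'][190:290,210:320,::-1],None,fx=6,fy=6,interpolation=cv2.INTER_CUBIC)[:600])
E
```

```text
t 15.92 gate xyz mm [-74.3 -25. ] 199.4 rpy [-1.7996e+02  2.0000e-02 -6.1660e+01] Fgate [0.57 0.75] 0.01 w 0.0004 world [0.5424 0.1368 0.1994]
```

View pics/wf.png

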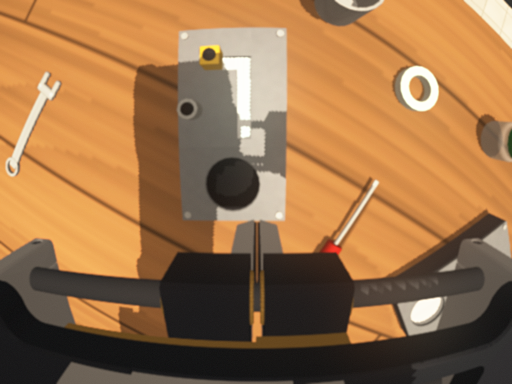

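View pics/sfc.png

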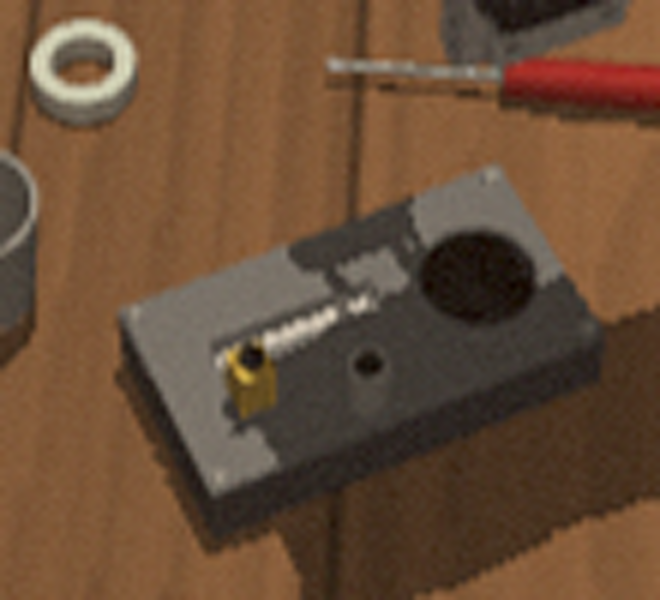

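View pics/tf.png

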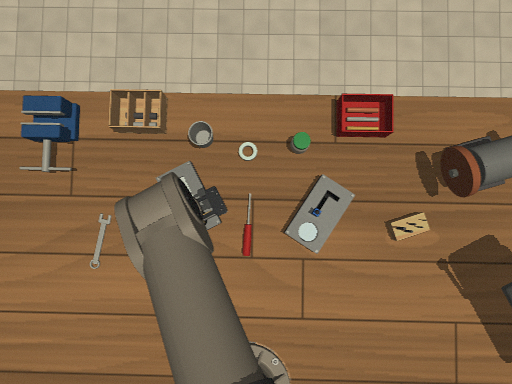

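```bash
python3 - <<'E'
from h import *
S=viewer.get_image('side');s=arm.sense();W=viewer.get_image('wrist')
loc=lambda X:(RG.T@(X[:2]-O)*1e3).round(1)
f=lambda p:(np.array(p)+.5)/6-.5+[210,190]
print('pin side',loc(ray(S,f((252,354)),.086)),'wrist',loc(wray(W,s,(209,55),.086)),'socket',loc(ray(S,f((368,364)),.075)),loc(wray(W,s,(187.5,108),.075)))
a=cv2.imread('pics/side0.png').astype(int);b=cv2.imread('pics/sf.png').astype(int)
for n,(x,y) in dict(tape=(223,202),drv=(308,204),mug=(205,231),jar=(221,160),wrench=(315,343),bits=(294,103),blue=(284,150)).items():
    print(n,np.abs(a-b)[y-14:y+14,x-14:x+14].mean().round(1))
E
```

```text
pin side [63.8 18.4] wrist [63.6 20.3] socket [11.5 41.6] [12.5 43.8]
tape 5.2
drv 10.9
mug 4.5
jar 4.7
wrench 5.3
bits 36.9
blue 50.0
```

View pics/sf.png

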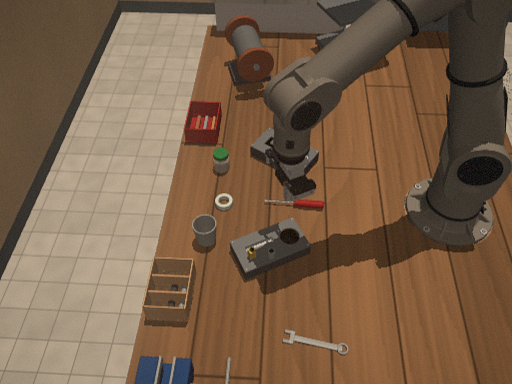

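The arm hides those two areas in the side view. The top view shows the blue gate and the bit block unchanged.

```bash
python3 -c "
from bench import ticket
print(ticket.finish_job())"
```

```text
the job is handed in; nothing more can be done
None
```

The yellow gate is latched open. I pushed the pin with the closed fingertips along the long leg to the corner stop, went round, and pushed it sideways to the end of the short leg. Then I backed off, lifted clear and handed the job in at about 16 s.

- **Forces:** sliding took about 3 N on each leg. Contact force reached about 15 N at the corner stop and about 11 N at the end of the short leg. At the corner there was also 12 N upward on the tool. That means the finger was pressing the pin down, not lifting it.
- **Final pin position:** the side view gives (63.8, 18.4) mm and the wrist view (63.6, 20.3) mm in the gate frame, against a target of (65, 19). That is within the calibration and pixel error. The port is fully uncovered.
- **Hard end:** my calculated end position was about 3 mm short of where the stop actually was. I took the rise in force with almost no further motion as proof of the hard end.
- **Socket:** it is still at about (12, 42) mm, where it started.
- **Other bystanders:** the tape roll, mug tin, screw jar and wrench look unchanged in the side view. The screwdriver area differed slightly (score 10.9 against about 5 for those four); it looks in place, and I put the difference down to the arm's shadow.
- **Blue gate and bit block:** my automatic side-view comparison flagged both because the arm was in the way. By eye, the top view shows them unchanged.

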